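# Load the blue sample rack into the analyser

## Robot

A 6-joint arm with a two-finger parallel gripper is mounted at the origin on the work surface. World frame = base frame: x ahead of the robot, y to its left, z up, the work surface at z = 0. Lengths are in m, angles in rad, forces in N, time in s.
With the tool pointing down it reaches from about 0.325 to 0.9 m from the base axis. Payload 3.5 kg.
Tool frame: the origin (TCP) lies at the very end of the fingers, on their centre line; the grasp point (between the pads) lies r.grasp_offset behind it (r.grasp_offset is the distance from the TCP to the grasp point, in m); y points along the fingers, z is the direction in which the jaws open and shut, and the axes are right-handed (so a half turn about y gives the same grasp; the last joint's range is limited). The gripper opens to 85 mm and grips with 20 to 120 N. Pads are 22 mm wide; open, the fingers measure 114 mm over their backs; the gripper's body (76 mm by 85 mm) begins 54 mm behind the grasp point. The pads swing forward as they close: fully open they stand 13 mm farther back than shut.
Start: joints at [-1.207, 0.276, -0.026, 1.268, 0, 1.467], TCP at [0.281, -0.558, 0.231] pointing down, gripper open.
Joint ranges: [-3.12, 3.12], [-0.85, 1.88], [-1.08, 1.24], [-1.95, 2.15], [-1.57, 1.53], [-3.14, 3.14]. Speed limits (rad/s): [2.57, 2.57, 3.14, 3.14, 3.14, 3.14].

## Interface

Orientations are given as a unit quaternion [w, x, y, z].
In Python, from plant import telemetry, read_camera, r gives the robot as it stands. The module is installed in compiled form; this text tells all that it offers.
- The arm moves only by the tool drive_tool, never from a script. Its argument "increments" is text: rows parted by semicolons, each of 7 numbers parted by spaces: the shift along the world's x, y, z each as a share of 40 mm, from -1 to 1, then the turn, a rotation vector about the world's x, y, z each as a share of 0.12 rad, from -1 to 1, then the finger opening in mm, from 0 to 85.4. A call has 1 to 20 rows; each row shifts and turns the commanded pose from where the row before left it; what a row does not reach is not made up. A row lasts 1/12 s, in which the tool goes at most 41.7 mm and 7.16 degrees, less where a joint would pass 70% of its speed; a pose out of reach is approached as far as the arm can. A call with a number of a shift or a turn outside -1 to 1 is refused whole. A call with a gripper value outside its range is refused whole. The fingers move at their own pace and stop on an object; "force" is the grip in N (left out, the last holds). Time passes only in rows, so rows that do not move let the fingers close. It gives the time, the measured TCP pose, the force and the opening at its end, in the units of the state.
- telemetry.read_state(): the state, without advancing time (a new reading comes with each control period).
- read_camera(name): name is "side" or "top" or "wrist"; returns a dict with "pixels" (420x560x3 uint8, red, green, blue), "mtx" (3x3 intrinsics, pixels), "R" (3x3) and "t" (3): a world point X has camera coordinates R X + t; the wrist camera has in their place "tool_from_camera" (4x4, takes a point from camera to tool coordinates, whose origin is the TCP and whose axes are the tool frame's). Camera axes: x right, y down, z forward; pixel columns grow to the right and rows downward; lengths in m; the calibration is good to about 2 mm. A picture is of the moment at which its call begins: read the wrist's pose just before it. There is no depth.
- r.close_job(): hands the job in, once; it reports no verdict.
The state is a dict: "clock": time; "joint_pos": joint angles; "joint_velocities": joint speeds; "effort": joint torques, N m; "tool_pos": TCP position; "orientation": TCP orientation; "ft_force": force on the tool from outside, world axes, zero at the start; "ft_torque": the same for the moment, N m; "gripper_width": finger opening in m.
Only numpy, scipy, OpenCV 4.12 (cv2) and the standard library are available. Lean on these libraries where they do the work, as an engineer would, in place of code of your own. Each camera call takes 0.05 s, during which the arm holds its last target.

## Task

Load the blue-capped sample rack into the analyser's loading lane: set it between the guide rails with its tubes towards the hood, and slide it under the hood until it is fully home against the end stop. Keep it upright all the way, let go of it there, and leave the orange-capped rack where it stands.

Things in the scene. Friction and masses are not known exactly. Their poses are not given: they have to be found in the camera images.
- rack_blue: Rack to load: black bar 195 mm long, 36 wide, 14 high. Near its nose four white tubes with blue caps, tops 90 up; near its tail an upright blue grip block, 40 along, 20 thick across, plain sides from 14 to 85 up. Origin: underside, straight below the block's middle; x to the nose (at 160; tail at -35), z up. Loose, 0.18-0.35 kg; balances 20-30 ahead of the block, so carry it by the block.
- rack_blue_nose (a point): Foot of the blue rack's nose: middle of the front edge of its underside, 160 mm ahead of the rack's origin, same axes. The tubes stand 79 to 153 mm ahead of the rack's origin in a grey holder 28 mm wide. When home, the nose touches the analyser's end stop and the grip block stands free, its near end 54 mm outside the hood.
- rack_orange: Rack to leave alone: black bar 195 mm long, 36 wide, 14 high. Near its nose four white tubes with orange caps, tops 90 up; near its tail an upright orange grip block, 40 along, 20 thick across, plain sides from 14 to 85 up. Origin: underside, straight below the block's middle; x to the nose (at 160; tail at -35), z up. Loose, 0.18-0.35 kg; balances 20-30 ahead of the block, so carry it by the block.
- loader: White analyser, fixed. x runs inwards along its lane, z up. Origin: bench level, lane centre, below the grip block of a rack fully home (rack origin then at 0, 0, 8 mm, same axes). Lane floor 8 mm up; rails 56 apart inside, 22 high, from x=-155, open above up to the hood face at x=74. Tunnel 56 wide, roof 120 up; end stop face at x=160. Hood 150 high, 300 wide; from x=274 body 220 high, 360 wide.
Mind the look-alikes: they are no part of the job. What is shaped like the rack_blue but yellow is not meant.

How it is judged:
By the outcome, as a careful person would: the job done as asked, in the order asked, and still so for the second after the job is handed in, with the robot touching nothing.
It also fails if it takes over 35 s, if anything falls off the work surface, if the arm or the gripper's body presses on something with over 40 N, if the wrist force passes 120 N, or if a joint passes its speed limit or range.

## Working session

There is one attempt and no reset: what is moved stays moved. The work goes in short steps, Python scripts to look and compute and a tool call to move; the robot and the scene stay as the last step left them, time stands still between calls to the robot, and variables do not carry over. Pictures are saved under pics/ and viewed, and the job is handed in when it is done.

Besides the shell and the picture viewer there is one more tool, called after ">>>" in YAML: its name, and indented under it one key for each argument. drive_tool: Moves the arm, as the interface text tells. Its arguments: {"type":"object","properties":{"increments":{"type":"string"},"force":{"type":"number"}},"required":["increments"]}

```bash
mkdir -p pics
python3 - <<'E'
from plant import telemetry, read_camera, r
import cv2,numpy as np
s=telemetry.read_state(); print(s, r.grasp_offset)
for n in ("side","top","wrist"):
    c=read_camera(n); cv2.imwrite(f"pics/{n}0.png",c["pixels"][:,:,::-1])
    print(n,{k:np.round(v,4).tolist() for k,v in c.items() if k!="pixels"})
    np.savez(f"{n}0.npz",**c)
E
```

```text
{'clock': 0.0, 'joint_pos': array([-1.20737207e+00,  2.77147245e-01, -2.78674360e-02,  1.26798639e+00,
        7.16664309e-06,  1.46738588e+00]), 'joint_velocities': array([-0.00042434,  0.00048613,  0.00035604,  0.00099532,  0.00065274,
       -0.00031802]), 'effort': array([-2.31001895e-04, -4.45511127e+01,  2.95202315e+01,  1.65139820e-02,
       -9.75040371e-05, -2.88183386e-06]), 'tool_pos': array([ 0.28100282, -0.55741187,  0.23015717]), 'orientation': array([ 0.16345766, -0.16365475,  0.68870402, -0.68715754]), 'ft_force': array([ 0.01873059,  0.02255508, -0.15117926]), 'ft_torque': array([0.02897596, 0.02215834, 0.02838248]), 'gripper_width': 0.08566254119249216} 0.0187
side {'mtx': [[504.776, 0.0, 275.3822], [0.0, 504.776, 215.6784], [0.0, 0.0, 1.0]], 'R': [[-0.7221, -0.6916, -0.0139], [-0.5154, 0.5513, -0.6561], [0.4614, -0.4666, -0.7545]], 't': [0.3938, 0.2099, 1.0409]}
top {'mtx': [[406.8005, 0.0, 278.0448], [0.0, 406.8005, 209.0137], [0.0, 0.0, 1.0]], 'R': [[0.0184, -0.9993, 0.0326], [-0.9841, -0.0238, -0.1758], [0.1765, -0.0289, -0.9839]], 't': [0.0696, 0.4635, 0.8407]}
wrist {'mtx': [[371.3019, 0.0, 282.3607], [0.0, 371.3019, 215.0522], [0.0, 0.0, 1.0]], 'tool_from_camera': [[0.0002, 0.9489, 0.3155, -0.0815], [-0.0009, -0.3155, 0.9489, -0.142], [1.0, -0.0004, 0.0008, 0.0014], [0.0, 0.0, 0.0, 1.0]]}
```

View pics/side0.png

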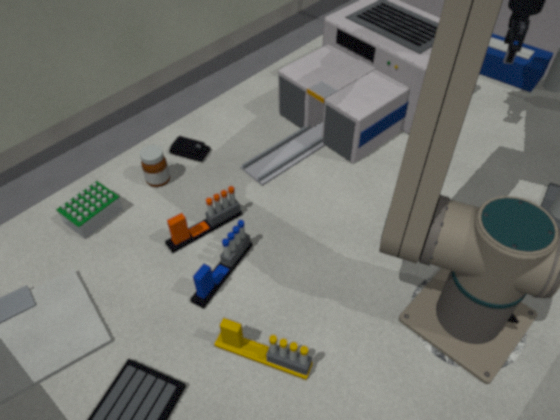

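View pics/top0.png

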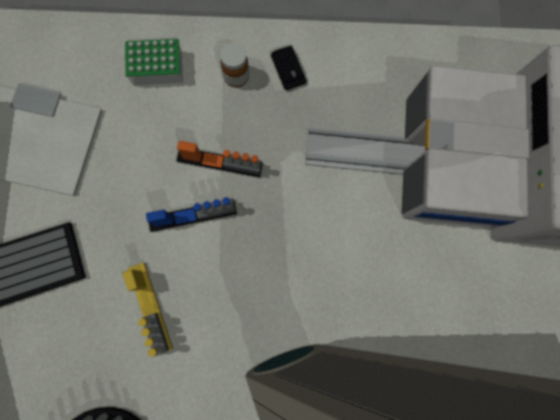

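View pics/wrist0.png

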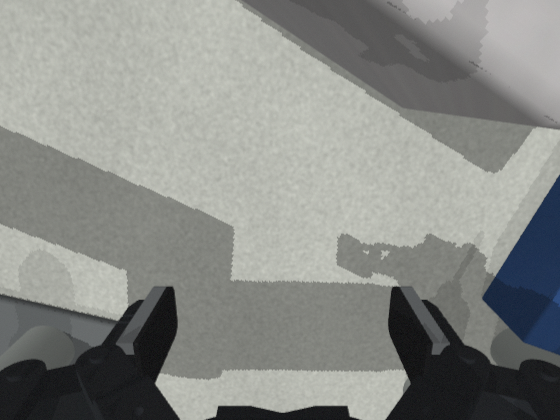

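Candidates: blue rack (top 160,219 / side 204,280), yellow look-alike (top 136,280 / side 232,333), orange rack (top 188,150 / side 178,230), and the blue box and stripe at the analyser. I choose the blue-capped black-bar rack and will check it in close crops.

Run:
```python
import cv2,numpy as np
t=np.load("top0.npz")["pixels"][:,:,::-1]; s=np.load("side0.npz")["pixels"][:,:,::-1]
cv2.imwrite("pics/c1.png",cv2.resize(t[180:240,135:265],None,fx=6,fy=6,interpolation=cv2.INTER_CUBIC))
cv2.imwrite("pics/c2.png",cv2.resize(s[210:310,180:265],None,fx=6,fy=6,interpolation=cv2.INTER_CUBIC))
cv2.imwrite("pics/c3.png",cv2.resize(t[60:230,300:560],None,fx=3,fy=3,interpolation=cv2.INTER_CUBIC))
cv2.imwrite("pics/c4.png",cv2.resize(s[40:190,235:435],None,fx=4,fy=4,interpolation=cv2.INTER_CUBIC))
```

```text
(no output)
```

View pics/c1.png

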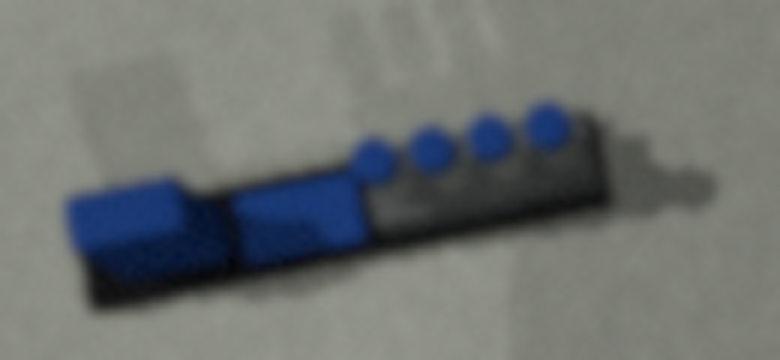

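View pics/c2.png

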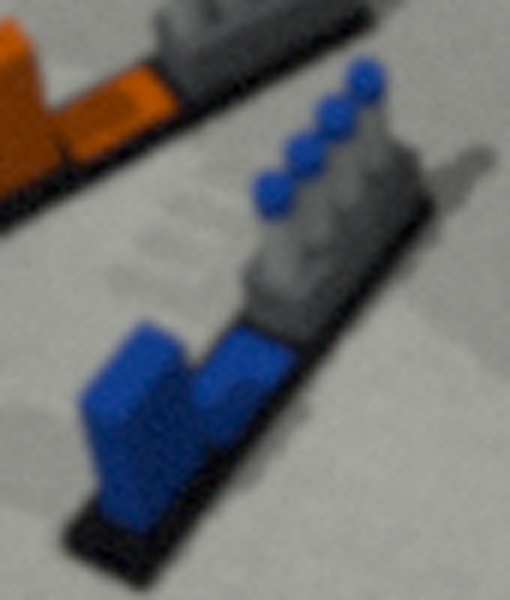

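View pics/c3.png

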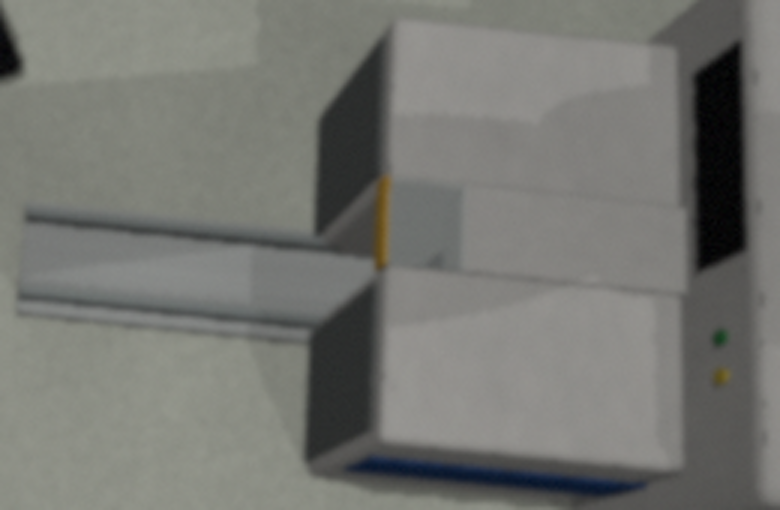

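View pics/c4.png

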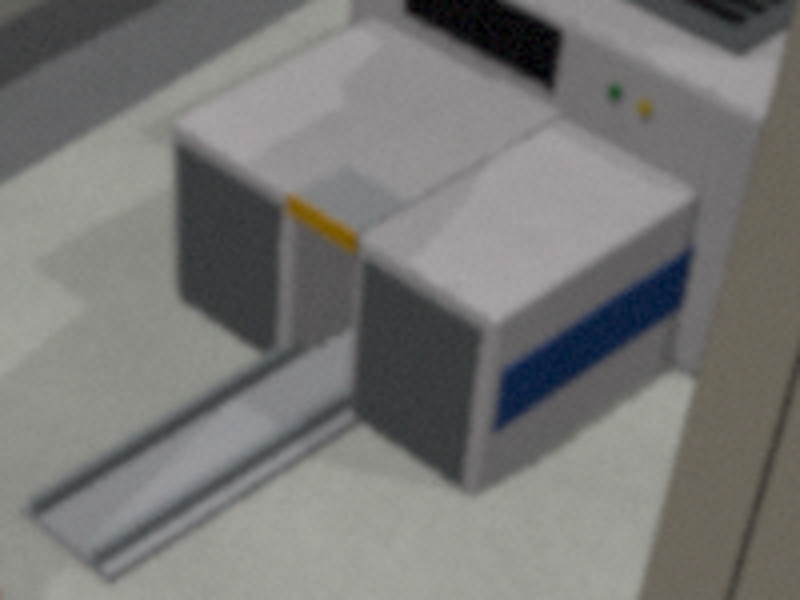

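The crops confirm a black bar with four blue caps (top 197–227, 200–207) and a blue grip block (top 156,216). The loader lane mouth is at top (305,148). Next I fit both poses from the two views.

```bash
cat > h.py <<'E'
import numpy as np,cv2
from scipy.optimize import least_squares
C={n:dict(np.load(f"{n}0.npz")) for n in("top","side")}
def proj(c,X):
    p=(np.atleast_2d(X)@c["R"].T+c["t"])@c["mtx"].T
    return p[:,:2]/p[:,2:]
def pose(q,X):
    X=np.atleast_2d(np.array(X,float))/1000; c,s=np.cos(q[3]),np.sin(q[3])
    return X@np.array([[c,s,0],[-s,c,0],[0,0,1]])+q[:3]
def fit(obs,q0):
    def f(q): return np.concatenate([(proj(C[n],pose(q,[a[:3] for a in L]))-[a[3:] for a in L]).ravel() for n,L in obs.items()])
    o=least_squares(f,q0,loss="soft_l1")
    return o.x,f(o.x).reshape(-1,2)
def U(L,ox,oy,f): return [(a,b,c,ox+(u+.5)/f-.5,oy+(v+.5)/f-.5) for a,b,c,u,v in L]
E
cat > fit.py <<'E'
from h import *
def tri(pt,ps):
    P=[C[n]["mtx"]@np.c_[C[n]["R"],C[n]["t"]] for n in("top","side")]
    X=cv2.triangulatePoints(P[0],P[1],np.array(pt,float).reshape(2,1),np.array(ps,float).reshape(2,1)); return (X[:3]/X[3]).ravel()
rt=U([(-20,10,85,68,202),(20,10,85,175,180),(-20,-10,85,80,252),(20,-10,85,190,230),(-35,-18,0,92,308),(160,-18,0,607,203)],135,180,6)
rs=U([(-20,10,85,85,400),(20,10,85,150,322),(20,-10,85,188,360),(-20,-10,85,125,420),(-35,-18,0,145,590)],180,210,6)
m=lambda L:np.mean([a[3:] for a in L],0)
print("block top tri",tri(m(rt[:4]),m(rs[:4])))
print("tail foot tri",tri(rt[4][3:],rs[4][3:]))
q,e=fit({"top":rt,"side":rs},[.5,.3,0,-1.5]);print("rack",q,"\n",e.round(1).tolist())
for n,ox,oy,f,caps in(("top",135,180,6,[(376,160),(432,150),(489,138),(548,125)]),("side",180,210,6,[(272,193),(305,153),(337,117),(367,78)])):
    print(((proj(C[n],pose(q,[(x,0,85) for x in(86,106,126,146)]))-[ox,oy]+.5)*f-.5).round(0).tolist(),caps)
lt=U([(74,150,150,400,22),(74,-150,150,380,443),(274,150,150,678,47),(274,-150,150,682,470),(74,-150,0,310,470)],300,60,3)
ls=U([(74,150,150,178,130),(74,-150,150,487,325),(74,-150,0,473,490),(74,150,0,182,300),(274,-150,150,693,193)],235,40,4)
print("hood corner tri",tri(lt[1][3:],ls[1][3:]),tri(lt[0][3:],ls[0][3:]),tri(lt[4][3:],ls[2][3:]))
l,e=fit({"top":lt,"side":ls},[.5,-.1,0,-1.5]);print("loader",l,"\n",e.round(1).tolist())
np.savez("fit.npz",q=q,l=l)
P=[(x,y,z) for y,z in((28,22),(-28,22),(28,8),(-28,8)) for x in(-155,74)]
for n,(ox,oy,f,w,h) in {"top":(300,60,3,260,170),"side":(235,40,4,200,150)}.items():
    im=cv2.resize(np.ascontiguousarray(C[n]["pixels"][oy:oy+h,ox:ox+w,::-1]),None,fx=f,fy=f,interpolation=cv2.INTER_CUBIC)
    p=((proj(C[n],pose(l,P))-[ox,oy]+.5)*f-.5)
    for i in range(0,8,2): cv2.line(im,tuple(int(v) for v in p[i]),tuple(int(v) for v in p[i+1]),[(0,0,255),(0,0,255),(0,255,0),(0,255,0)][i//2],1)
    cv2.imwrite(f"pics/ov_{n}.png",im)
E
python3 fit.py
```

```text
block top tri [0.43474376 0.32910212 0.07976807]
tail foot tri [0.41071728 0.3594324  0.00480688]
rack [ 0.43536454  0.32929641 -0.00300209 -1.32871339] 
 [[-0.8, -0.6], [0.9, -1.1], [-1.2, 0.6], [0.1, 0.0], [1.6, 1.7], [1.7, 0.4], [-1.7, 0.3], [-1.1, -0.8], [0.6, -3.3], [-0.3, 1.0], [0.5, 2.0]]
[[378.0, 160.0], [435.0, 148.0], [493.0, 136.0], [550.0, 123.0]] [(376, 160), (432, 150), (489, 138), (548, 125)]
[[274.0, 196.0], [305.0, 158.0], [336.0, 120.0], [365.0, 83.0]] [(272, 193), (305, 153), (337, 117), (367, 78)]
hood corner tri [ 0.4562873  -0.20021782  0.14653746] [ 0.75274037 -0.23446206  0.1361957 ] [ 0.4574177  -0.20578096  0.00512161]
loader [ 0.61443808 -0.14774841 -0.01405018 -1.65465169] 
 [[-0.4, -2.3], [1.0, -1.9], [1.5, 0.0], [1.3, -0.0], [-1.2, 1.1], [-1.3, -0.5], [2.0, 1.4], [-0.6, 4.4], [-1.8, 0.7], [2.0, 2.0]]
```

View pics/ov_top.png

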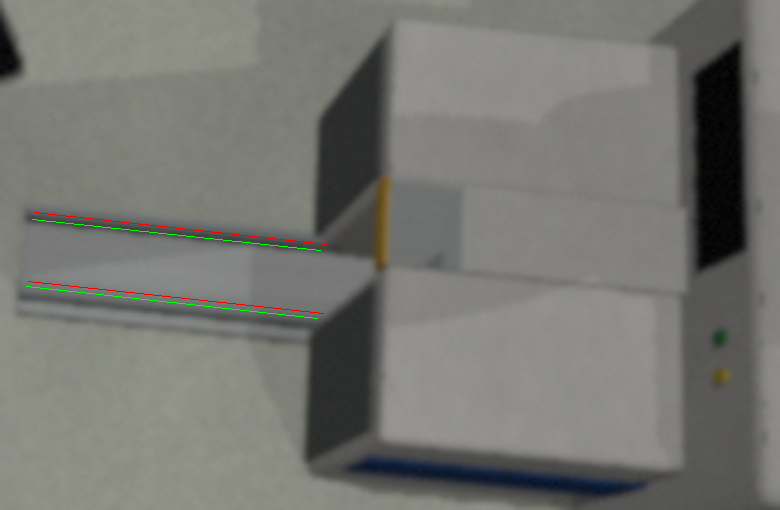

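View pics/ov_side.png

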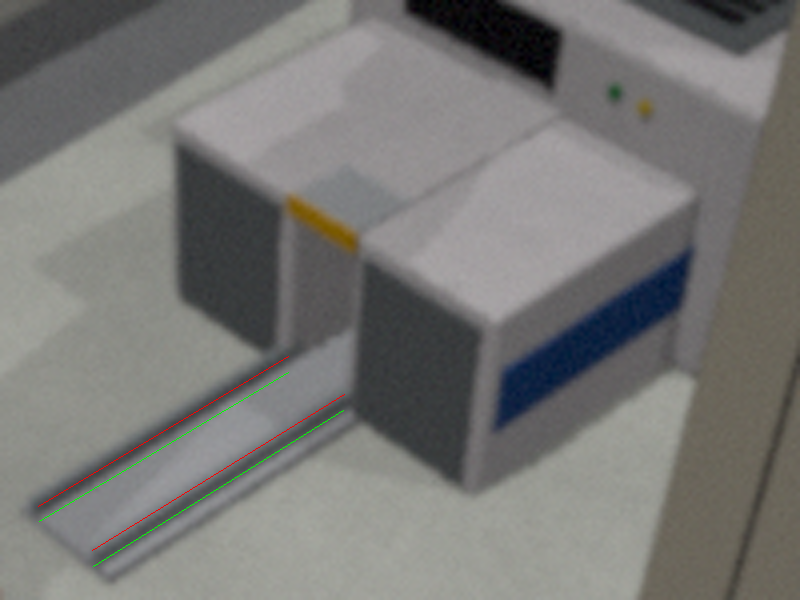

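Run:
```python
from h import *
from scipy.spatial.transform import Rotation as Ro
q=[0.16345766,-0.16365475,0.68870402,-0.68715754]
print(Ro.from_quat(q,scalar_first=True).as_matrix().round(3))
t=C["top"]["pixels"][:,:,::-1]; s=C["side"]["pixels"][:,:,::-1]
for n,im,(x,y,w,h,f) in(("d1",t,(300,120,60,50,13)),("d2",t,(370,130,60,50,13)),("d3",s,(238,135,60,50,13)),("d4",s,(290,100,60,60,10))):
    k=cv2.resize(im[y:y+h,x:x+w],None,fx=f,fy=f,interpolation=cv2.INTER_CUBIC)
    k=cv2.normalize(k,None,0,255,cv2.NORM_MINMAX); cv2.imwrite(f"pics/{n}.png",k)
for n in C: print(n,-C[n]["R"].T@C[n]["t"])
```

```text
[[-0.893 -0.001  0.45 ]
 [-0.45   0.002 -0.893]
 [-0.    -1.    -0.002]]
top [0.30651331 0.10488532 0.90632094]
side [-0.08774326  0.64238568  0.92862421]
```

View pics/d1.png

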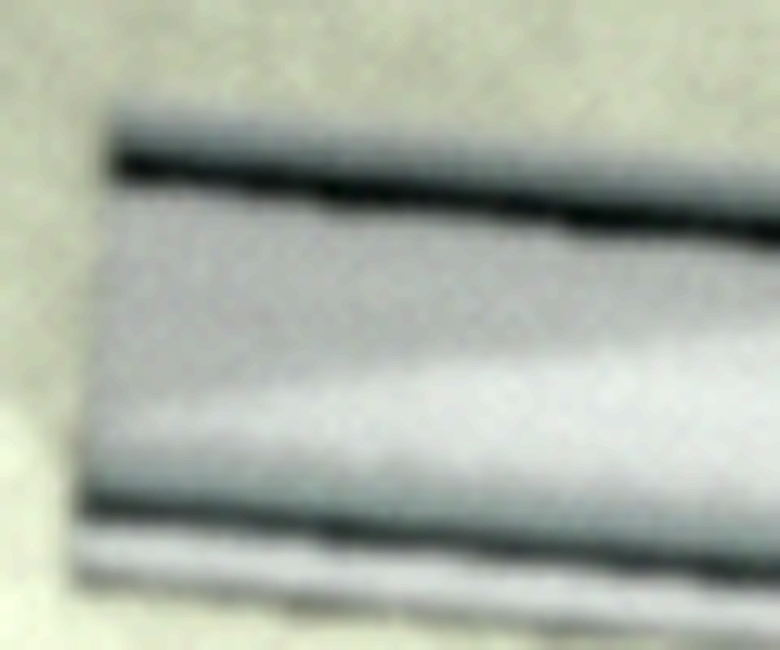

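View pics/d3.png

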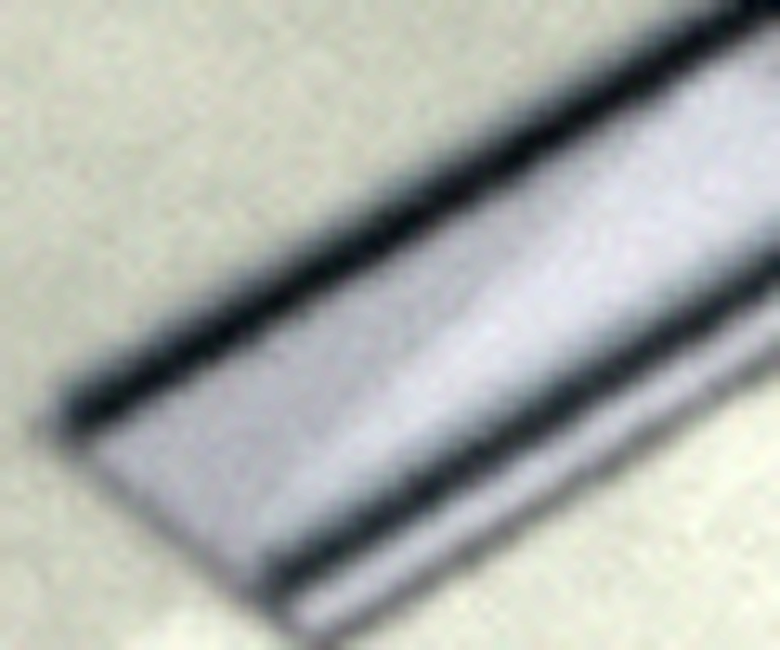

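```bash
cat >> fit.py <<'E'
print("-----")
lt=lt[:4]+lt[4:]+2*U([(-155,28,8,110,183),(-155,-28,22,88,495)],300,120,13)
ls=ls[:3]+ls[4:]+2*U([(-155,28,8,78,440),(-155,-28,22,265,572)],238,135,13)
def f3(q): 
    q=np.array([q[0],q[1],0,q[2]]); return np.concatenate([(proj(C[n],pose(q,[a[:3] for a in L]))-[a[3:] for a in L]).ravel() for n,L in(("top",lt),("side",ls))])
o=least_squares(f3,[.61,-.15,-1.65],loss="soft_l1");print("loader z=0",o.x,f3(o.x).reshape(-1,2).round(1).tolist())
l=[o.x[0],o.x[1],0,o.x[2]]; np.savez("fit.npz",q=q,l=l)
print("mouth",pose(l,[-155,0,0]))
for n,(ox,oy,f,w,h) in {"top":(300,60,3,260,170),"side":(235,40,4,200,150)}.items():
    im=cv2.resize(np.ascontiguousarray(C[n]["pixels"][oy:oy+h,ox:ox+w,::-1]),None,fx=f,fy=f,interpolation=cv2.INTER_CUBIC)
    p=((proj(C[n],pose(l,P))-[ox,oy]+.5)*f-.5)
    for i in range(0,8,2): cv2.line(im,tuple(int(v) for v in p[i]),tuple(int(v) for v in p[i+1]),[(0,0,255),(0,0,255),(0,255,0),(0,255,0)][i//2],1)
    cv2.imwrite(f"pics/ov2_{n}.png",im)
E
python3 fit.py | sed -n '/---/,$p'
```

```text
-----
loader z=0 [ 0.6070717  -0.13904486 -1.64624057] [[-2.3, -3.0], [0.2, 0.2], [1.4, -1.3], [2.5, 1.4], [-2.3, 3.0], [-0.6, 0.3], [-0.2, -2.5], [-0.6, 0.3], [-0.2, -2.5], [-2.1, -2.6], [3.0, -0.6], [0.2, 3.2], [3.1, -0.5], [0.4, 1.2], [-0.3, -1.8], [0.4, 1.2], [-0.3, -1.8]]
mouth [[0.61875447 0.01551424 0.        ]]
```

```bash
sleep 3
```

```text
(no output)
```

View pics/ov2_top.png

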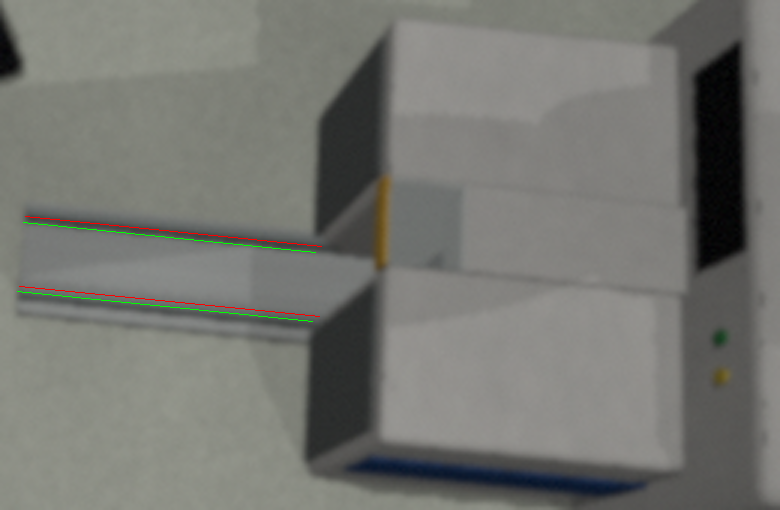

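>>> drive_tool:
  increments: ".36 .83 .25 0 0 .5 85;.36 .83 .25 0 0 .5 85;.36 .83 .25 0 0 .5 85;.36 .83 .25 0 0 .5 85;.36 .83 .25 0 0 .5 85;.36 .83 .25 0 0 .5 85;.36 .83 .25 0 0 .5 85;.36 .83 0 0 0 .5 85;.36 .83 0 0 0 .5 85;.36 .83 0 0 0 .5 85;.36 .83 0 0 0 .5 85;.36 .83 0 0 0 .5 85;.36 .83 0 0 0 .5 85;.36 .83 0 0 0 .5 85;.36 .83 0 0 0 .5 85;.36 .83 0 0 0 .5 85;.36 .83 0 0 0 .5 85;.36 .83 0 0 0 0 85;.36 .83 0 0 0 0 85;.36 .83 0 0 0 0 85"

```text
clock: 1.82
tool_pos: [0.5694, 0.1077, 0.301]
orientation: [0.478, -0.479, 0.521, -0.52]
ft_force: [-0.1, -0.5, 0.2]
gripper_width: 0.085
```

>>> drive_tool:
  increments: ".6 .7 0 0 0 0 85;0 0 0 0 0 0 85;0 0 0 0 0 0 85"

```text
clock: 2.07
tool_pos: [0.5935, 0.1353, 0.3001]
orientation: [0.479, -0.48, 0.52, -0.52]
ft_force: [-0.6, 0.4, 0.6]
gripper_width: 0.0849
```

```bash
cat > w.py <<'E'
import sys,numpy as np,cv2
from plant import telemetry, read_camera
from scipy.spatial.transform import Rotation as Ro
n=sys.argv[1]
s=telemetry.read_state(); c=read_camera("wrist")
R=Ro.from_quat(s["orientation"],scalar_first=True).as_matrix(); T=c["tool_from_camera"]
Rw=R@T[:3,:3]; tw=R@T[:3,3]+s["tool_pos"]
np.savez(n+".npz",pixels=c["pixels"],mtx=c["mtx"],R=Rw.T,t=-Rw.T@tw)
cv2.imwrite(f"pics/{n}.png",c["pixels"][:,:,::-1])
print(s["clock"],s["tool_pos"].round(4),R.round(3).tolist(),s["gripper_width"].round(4),s["ft_force"].round(2),s["joint_pos"].round(2))
E
python3 w.py w1
```

```text
Traceback (most recent call last):
  File "w.py", line 10, in <module>
    print(s["clock"],s["tool_pos"].round(4),R.round(3).tolist(),s["gripper_width"].round(4),s["ft_force"].round(2),s["joint_pos"].round(2))
                                                                ^^^^^^^^^^^^^^^^^^^^^^^^
AttributeError: 'float' object has no attribute 'round'
```

View pics/w1.png

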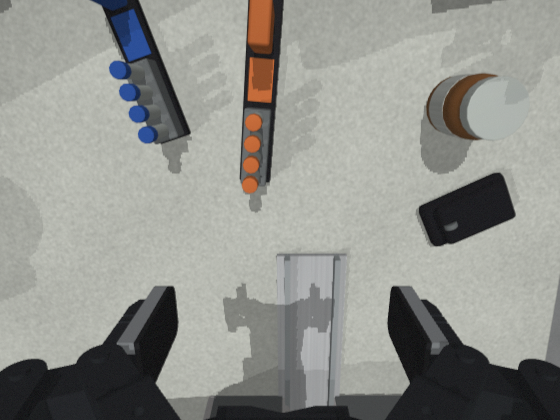

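The wrist view shows the lane mouth at (285–340, 255), the blue rack's nose at upper left (185,135) and the orange rack at (255,180). I move 120 mm towards the hood for a second lane view.

>>> drive_tool:
  increments: "0 -1 0 0 0 0 85;0 -1 0 0 0 0 85;0 -1 0 0 0 0 85;0 0 0 0 0 0 85;0 0 0 0 0 0 85"

```text
clock: 2.53
tool_pos: [0.5922, 0.0108, 0.3015]
orientation: [0.477, -0.477, 0.522, -0.522]
ft_force: [-0.2, 0.0, -0.4]
gripper_width: 0.0847
```

```bash
sed -i 's/s\["gripper_width"\].round(4)/s["gripper_width"]/' w.py; python3 w.py w2
python3 - <<'E'
import cv2
a=cv2.imread("pics/w1.png");cv2.imwrite("pics/w1z.png",cv2.resize(a[235:405,200:400],None,fx=3.5,fy=3.5,interpolation=cv2.INTER_CUBIC))
a=cv2.imread("pics/w2.png");cv2.imwrite("pics/w2z.png",cv2.resize(a[60:410,180:420],None,fx=1.7,fy=1.7,interpolation=cv2.INTER_CUBIC))
E
```

```text
2.5333 [0.5922 0.0108 0.3015] [[-0.089, -0.0, 0.996], [-0.996, 0.0, -0.089], [-0.0, -1.0, -0.0]] 0.08473380879483469 [-0.23  0.04 -0.37] [-0.09  0.19  0.01  1.39  0.    1.57]
```

View pics/w2.png

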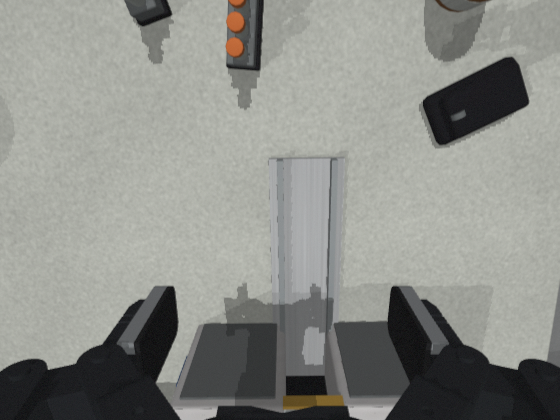

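View pics/w1z.png

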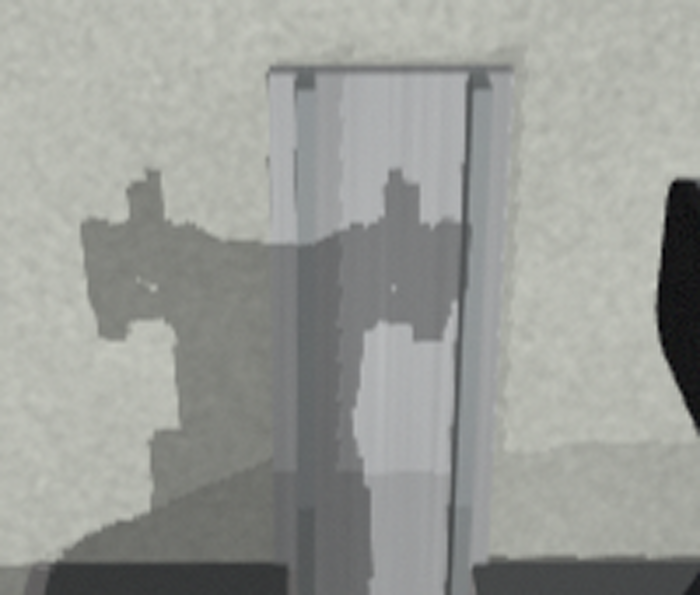

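View pics/w2z.png

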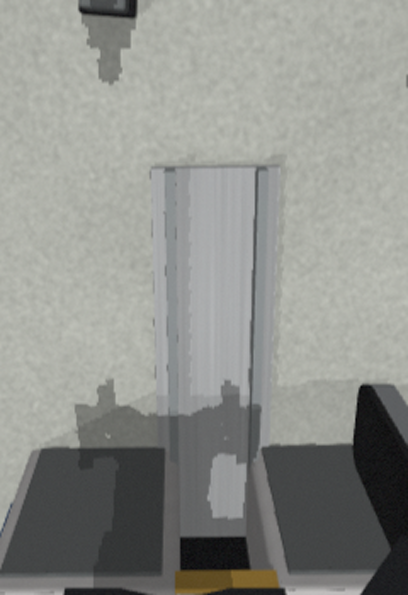

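Run:
```python
import cv2
a=cv2.imread("pics/w2.png");cv2.imwrite("pics/w2a.png",cv2.resize(a[150:200,255:355],None,fx=8,fy=8,interpolation=cv2.INTER_NEAREST))
cv2.imwrite("pics/w2b.png",cv2.resize(a[270:340,255:355],None,fx=8,fy=8,interpolation=cv2.INTER_NEAREST))
```

```text
(no output)
```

View pics/w2a.png

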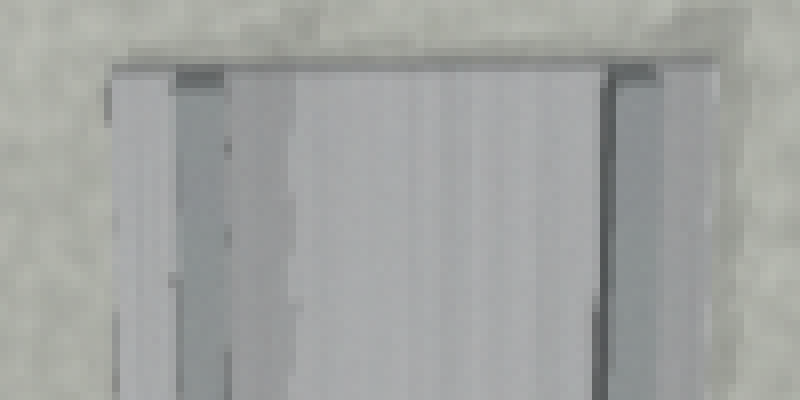

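View pics/w2b.png

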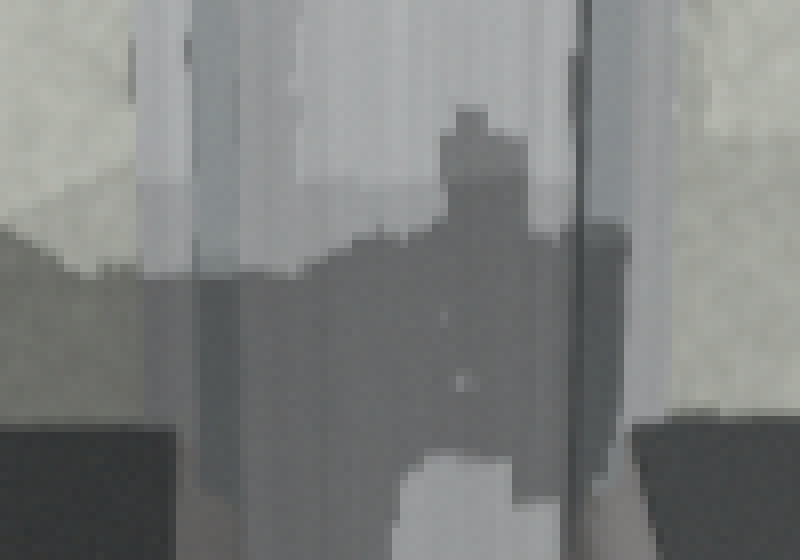

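```bash
cat > bp.py <<'E'
import numpy as np
def bp(c,uv,z):
    uv=np.atleast_2d(uv); d=np.c_[uv,np.ones(len(uv))]@np.linalg.inv(c["mtx"]).T@c["R"]
    o=-c["R"].T@c["t"]; return o+d*((z-o[2])/d[:,2:])
E
python3 - <<'E'
from bp import *
c=np.load("w2.npz")
L=bp(c,[(282.75,161),(282.9,199),(284.4,272),(284.5,300),(284.7,325)],.022)
Rr=bp(c,[(331.4,161),(330.4,198),(328.25,272),(327.5,300),(327.4,315)],.022)
print(L.round(4),Rr.round(4))
pl=np.polyfit(L[:,1],L[:,0],1);pr=np.polyfit(Rr[:,1],Rr[:,0],1)
print(pl,pr,"width",np.polyval(pr,-.05)-np.polyval(pl,-.05))
m=(pl+pr)/2; yaw=-np.pi/2-np.arctan(m[0]); print("yaw",yaw, "center x at y=.0,-.15:",np.polyval(m,[0,-.15]))
c1=np.load("w1.npz")
for u in((290-.2,260),(334.2,260)): print("w1 mouth",bp(c1,[u],.022).round(4))
print("hood bottom/face edges w2 row323 z=.15?",bp(c,[(277,323),(333,322.5)],.15).round(4))
print("tunnel front lip z=.12..150 row396",bp(c,[(282,396),(343,396)],.15).round(4))
E
```

```text
[[ 0.5944  0.0152  0.022 ]
 [ 0.5906 -0.0297  0.022 ]
 [ 0.584  -0.1252  0.022 ]
 [ 0.5805 -0.1653  0.022 ]
 [ 0.5775 -0.2031  0.022 ]] [[ 0.6498  0.0102  0.022 ]
 [ 0.6465 -0.0335  0.022 ]
 [ 0.6391 -0.1302  0.022 ]
 [ 0.636  -0.1704  0.022 ]
 [ 0.6348 -0.1929  0.022 ]]
[0.07635302 0.59316351] [0.07479225 0.64894741] width 0.055861935863671164
yaw -1.6462255828441705 center x at y=.0,-.15: [0.62105546 0.60971956]
w1 mouth [[0.594  0.0157 0.022 ]]
w1 mouth [[0.6491 0.0112 0.022 ]]
hood bottom/face edges w2 row323 z=.15? [[ 0.5775 -0.1111  0.15  ]
 [ 0.629  -0.1152  0.15  ]]
tunnel front lip z=.12..150 row396 [[ 0.5745 -0.196   0.15  ]
 [ 0.635  -0.2015  0.15  ]]
```

>>> drive_tool:
  increments: "-.47 .76 0 0 0 .4 85;-.47 .76 0 0 0 .4 85;-.47 .76 0 0 0 .4 85;-.47 .76 0 0 0 .4 85;-.47 .76 0 0 0 .4 85;-.47 .76 0 0 0 .4 85;-.47 .76 0 0 0 .36 85;0 0 0 0 0 0 85;0 0 0 0 0 0 85"

```text
clock: 3.33
tool_pos: [0.4598, 0.2287, 0.3016]
orientation: [0.559, -0.559, 0.433, -0.433]
ft_force: [0.4, -0.3, 0.1]
gripper_width: 0.0852
```

```bash
python3 w.py w3
```

```text
3.3333 [0.4598 0.2287 0.3016] [[0.249, 0.0, 0.968], [-0.968, 0.0, 0.249], [-0.0, -1.0, 0.0]] 0.08524989827541637 [ 0.42 -0.29  0.08] [ 0.34  0.05 -0.15  1.37  0.    1.65]
```

View pics/w3.png

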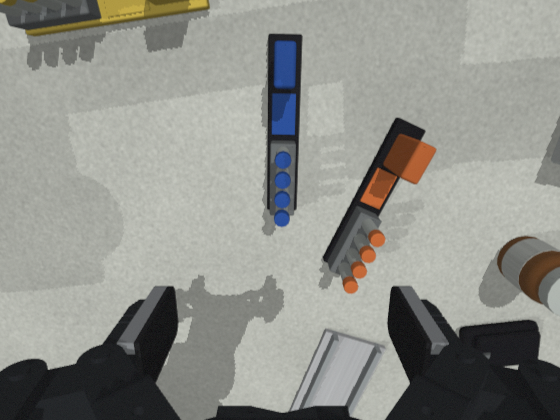

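The image is centred on the blue rack: block top about (274–297, 40–88), four blue caps (282, 160–218), and orange about 120 px to the right, so the fingers have room. I'll take precise corners from a zoom.

Run:
```python
import cv2
a=cv2.imread("pics/w3.png");cv2.imwrite("pics/w3a.png",cv2.resize(a[28:98,245:325],None,fx=8,fy=8,interpolation=cv2.INTER_NEAREST))
cv2.imwrite("pics/w3b.png",cv2.resize(a[140:235,245:325],None,fx=6,fy=6,interpolation=cv2.INTER_NEAREST))
```

```text
(no output)
```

View pics/w3a.png

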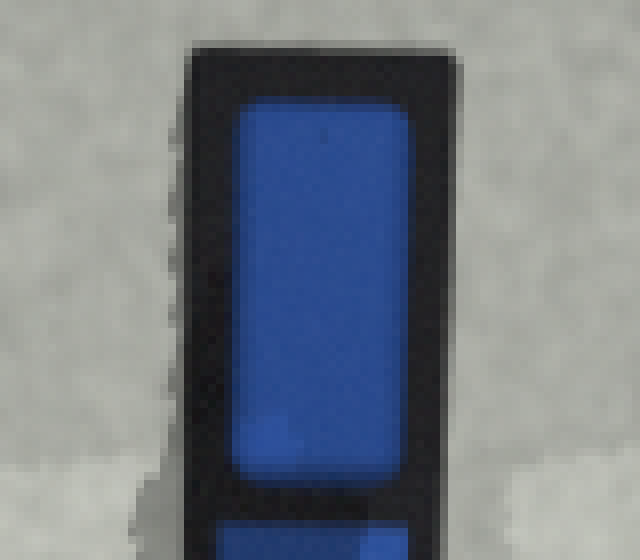

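View pics/w3b.png

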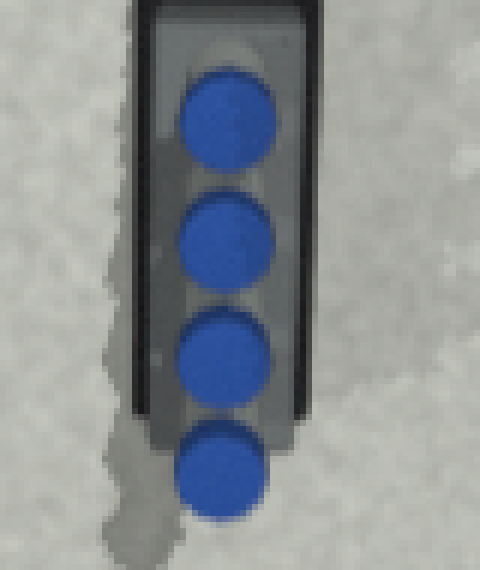

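Run:
```python
from bp import *
c=np.load("w3.npz"); U=lambda L,f,oy:[(245+x/f-.5,oy+y/f-.5) for x,y in L]
B=bp(c,U([(234,98),(412,98),(402,474),(231,474)],8,28),.085); print("block",B.round(4).tolist(),B.mean(0).round(4))
T=bp(c,U([(186,50),(460,50)],8,28),.014); N=bp(c,U([(133,415),(312,415)],6,140),.014)
print("sizes",np.linalg.norm(B[0]-B[1]),np.linalg.norm(B[1]-B[2]),np.linalg.norm(T[0]-T[1]),np.linalg.norm(N[0]-N[1]))
d=N.mean(0)-T.mean(0); print("len",np.linalg.norm(d),"yaw",np.arctan2(d[1],d[0])); u=d/np.linalg.norm(d)
print("origin from tail",T.mean(0)+.035*u,"from nose",N.mean(0)-.16*u)
b=(B[2]+B[3]-B[0]-B[1]); print("block yaw",np.arctan2(b[1],b[0]))
k=bp(c,U([(229,120),(227,241),(224,356),(221,469)],6,140),.09); k-=T.mean(0); print("caps along/lat from origin",(k@u-.035).round(4),(k@[-u[1],u[0],0]).round(4))
# height check: block centre seen in top0+w3
import cv2
t=np.load("top0.npz");P=[t["mtx"]@np.c_[t["R"],t["t"]],c["mtx"]@np.c_[c["R"],c["t"]]]
a=np.array([135+128/6-.5,180+216/6-.5]).reshape(2,1); b=np.mean(U([(234,98),(412,98),(402,474),(231,474)],8,28),0).reshape(2,1)
X=cv2.triangulatePoints(P[0],P[1],a,b);print("tri block top",(X[:3]/X[3]).ravel())
```

```text
block [[0.4229, 0.3458, 0.085], [0.4418, 0.3507, 0.085], [0.4509, 0.3127, 0.085], [0.432, 0.3078, 0.085]] [0.4369 0.3293 0.085 ]
sizes 0.01957110091526805 0.03908348061385388 0.035922891505290336 0.036190791665478554
len 0.19236987364355182 yaw -1.337641815032126
origin from tail [0.43743423 0.3280967  0.014     ] from nose [0.43682654 0.33065567 0.014     ]
block yaw -1.3358646095127025
caps along/lat from origin [0.0841 0.1038 0.1232 0.1429] [-0.0003 -0.0002 -0.0003 -0.0005]
tri block top [0.43630933 0.33054031 0.07547492]
```

>>> drive_tool:
  increments: "-.18 .8 0 0 0 -.05 85;-.18 .8 0 0 0 -.05 85;-.18 .8 0 0 0 -.05 85;0 0 -1 0 0 0 85;0 0 -1 0 0 0 85;0 0 -1 0 0 0 85;0 0 -1 0 0 0 85;0 0 -.7 0 0 0 85;0 0 0 0 0 0 85;0 0 0 0 0 0 85"

```text
clock: 4.22
tool_pos: [0.4392, 0.3211, 0.1119]
orientation: [-0.552, 0.555, -0.441, 0.439]
ft_force: [0.1, -0.1, 0.4]
gripper_width: 0.085
```

```bash
python3 w.py w4
```

```text
4.2167 [0.4392 0.3211 0.1119] [[0.226, -0.004, 0.974], [-0.974, -0.002, 0.226], [0.001, -1.0, -0.004]] 0.08498210634576442 [ 0.14 -0.14  0.36] [ 0.51  0.23 -0.35  0.99 -0.    1.86]
```

View pics/w4.png

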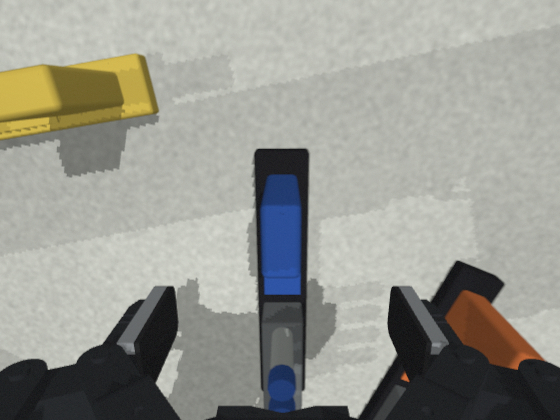

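Run:
```python
from bp import *
c=np.load("w3.npz"); print(bp(c,[(399,135),(437,150),(416,183),(385,166)],.085).round(3),bp(c,[(392,122),(424,130),(362,215),(324,258)],.014).round(3))
c=np.load("w4.npz"); print("blk top w4",bp(c,[(262,205),(300,205),(262,275),(300,275)],.085).round(4))
```

```text
[[0.558 0.296 0.085]
 [0.598 0.291 0.085]
 [0.591 0.256 0.085]
 [0.555 0.264 0.085]] [[0.569 0.305 0.014]
 [0.607 0.306 0.014]
 [0.571 0.192 0.014]
 [0.542 0.125 0.014]]
blk top w4 [[0.4239 0.3469 0.085 ]
 [0.4415 0.351  0.085 ]
 [0.4317 0.3106 0.085 ]
 [0.4504 0.3149 0.085 ]]
```

Blue block sits centred between the open fingers at (281,240); orange is at x ≥ 0.555, well clear. Now I descend and grip.

>>> drive_tool:
  increments: "0 .08 -.7 0 0 0 85;0 0 -.7 0 0 0 85;0 0 -.5 0 0 0 85;0 0 0 0 0 0 85;0 0 0 0 0 0 10;0 0 0 0 0 0 10;0 0 0 0 0 0 10;0 0 0 0 0 0 10;0 0 0 0 0 0 10;0 0 0 0 0 0 10;0 0 0 0 0 0 10;0 0 0 0 0 0 10"
  force: 80

```text
clock: 5.27
tool_pos: [0.4404, 0.3262, 0.0383]
orientation: [0.554, -0.554, 0.44, -0.44]
ft_force: [-1.8, -0.7, 6.8]
gripper_width: 0.0189
```

>>> drive_tool:
  increments: "0 0 .2 0 0 0 10;0 0 .5 0 0 0 10;0 0 .8 0 0 0 10;0 0 1 0 0 0 10;0 0 .7 0 0 0 10;0 0 .3 0 0 0 10;0 0 0 0 0 0 10;0 0 0 0 0 0 10"

```text
clock: 5.93
tool_pos: [0.4397, 0.3257, 0.1767]
orientation: [-0.554, 0.554, -0.44, 0.439]
ft_force: [-0.3, 0.7, -3.4]
gripper_width: 0.0193
```

```bash
python3 w.py w5
python3 - <<'E'
from plant import read_camera
import cv2
for n in("side","top"):
    a=read_camera(n)["pixels"][:,:,::-1]; cv2.imwrite(f"pics/{n}5.png",a)
E
```

```text
5.9333 [0.4397 0.3257 0.1767] [[0.227, -0.0, 0.974], [-0.974, -0.0, 0.227], [0.0, -1.0, -0.0]] 0.01932172944476527 [-0.26  0.68 -3.4 ] [ 0.52  0.18 -0.27  1.12 -0.    1.86]
```

View pics/side5.png

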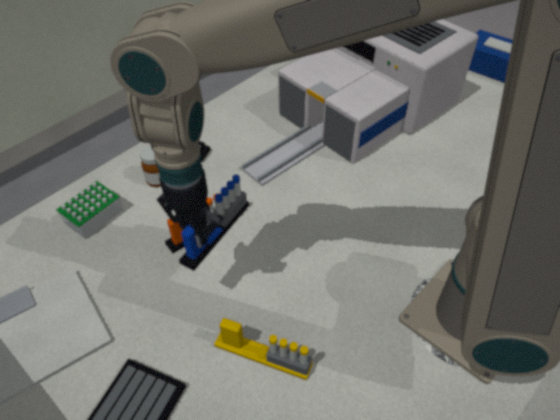

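View pics/w5.png

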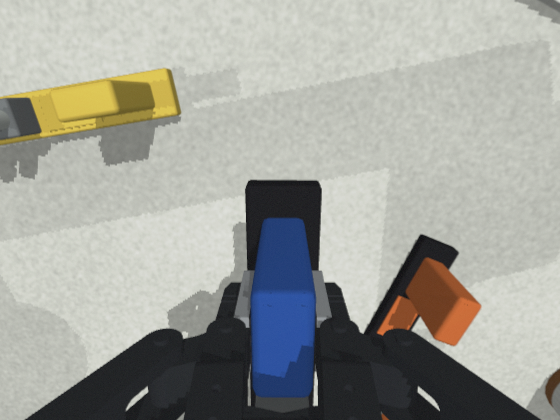

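Lifted: the side view shows the rack level in the gripper (tubes at 230,190; bar 180–250), and the orange rack still standing.

Run:
```python
from bp import *
c=np.load("w5.npz"); tp=np.array([.4397,.3257]); x=np.array([.227,-.974]); y=np.array([.974,.227])
for uv,z in(((246,182),.152),((321,182),.152),((247,268),.152),((321,268),.152)):
    p=bp(c,[uv],z)[0,:2]-tp; print((p@x).round(4),(p@y).round(4))
```

```text
-0.0403 -0.016
-0.0403 0.0185
0.0035 -0.0169
0.0035 0.0199
```

>>> drive_tool:
  increments: ".2 -.4 0 0 0 -.12 10;.407 -.8125 0 0 0 -.24 10;.407 -.8125 0 0 0 -.24 10;.407 -.8125 0 0 0 -.24 10;.407 -.8125 0 0 0 -.24 10;.407 -.8125 0 0 0 -.24 10;.407 -.8125 0 0 0 -.24 10;.407 -.8125 0 0 0 -.24 10;.407 -.8125 0 0 0 -.24 10;.407 -.8125 0 0 0 -.24 10;.407 -.8125 0 0 0 -.2 10;.2 -.4 0 0 0 -.06 10;0 0 0 0 0 0 10;0 0 0 0 0 0 10;0 0 0 0 0 0 10"

```text
clock: 7.33
tool_pos: [0.6173, -0.0303, 0.1755]
orientation: [0.48, -0.482, 0.52, -0.517]
ft_force: [-0.7, 0.6, -2.5]
gripper_width: 0.0192
```

```bash
python3 w.py w6
python3 - <<'E'
from plant import read_camera
import cv2
for n in("side","top"):
    a=read_camera(n)["pixels"][:,:,::-1]; cv2.imwrite(f"pics/{n}6.png",a)
E
```

```text
7.3333 [ 0.6173 -0.0303  0.1755] [[-0.075, -0.004, 0.997], [-0.997, 0.001, -0.075], [-0.001, -1.0, -0.004]] 0.019244876262201432 [-0.74  0.57 -2.54] [-0.15  0.3  -0.12  1.16  0.    1.49]
```

View pics/w6.png

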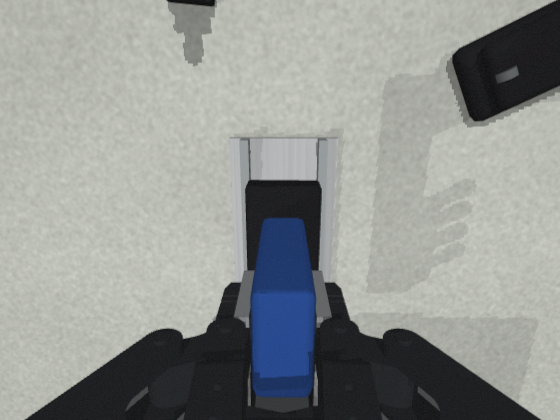

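View pics/side6.png

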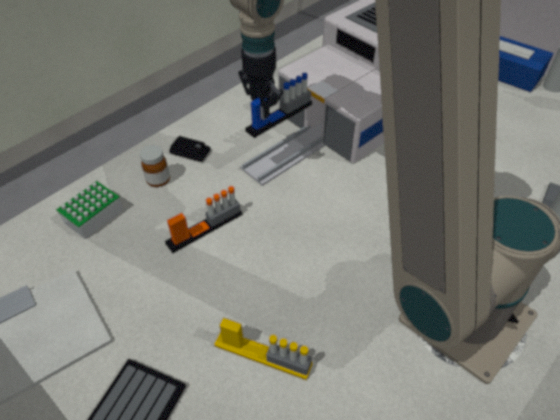

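The wrist view shows the bar (246–321) centred over the rails (249–317), and the tail lies inside the mouth (row 182 against 138). Lowering.

>>> drive_tool:
  increments: "0 0 -.5 0 0 0 10;0 0 -1 0 0 0 10;0 0 -.9 0 0 0 10;0 0 -.5 0 0 0 10;0 0 -.15 0 0 0 10;0 0 0 0 0 0 10;0 0 0 0 0 0 10"

```text
clock: 8.07
tool_pos: [0.6196, -0.0307, 0.0564]
orientation: [-0.481, 0.481, -0.518, 0.519]
ft_force: [0.4, 0.5, -2.3]
gripper_width: 0.0189
```

```bash
python3 w.py w7
python3 - <<'E'
from plant import read_camera
import cv2
for n in("side","top"):
    a=read_camera(n)["pixels"][:,:,::-1]; cv2.imwrite(f"pics/{n}7.png",a)
    if n=="side": cv2.imwrite("pics/side7z.png",cv2.resize(a[60:200,230:400],None,fx=4,fy=4,interpolation=cv2.INTER_CUBIC))
E
```

```text
8.0667 [ 0.6196 -0.0307  0.0564] [[-0.075, 0.001, 0.997], [-0.997, -0.0, -0.075], [0.0, -1.0, 0.001]] 0.01886647660512615 [ 0.41  0.45 -2.29] [-0.15  0.41 -0.24  0.92  0.    1.49]
```

View pics/w7.png

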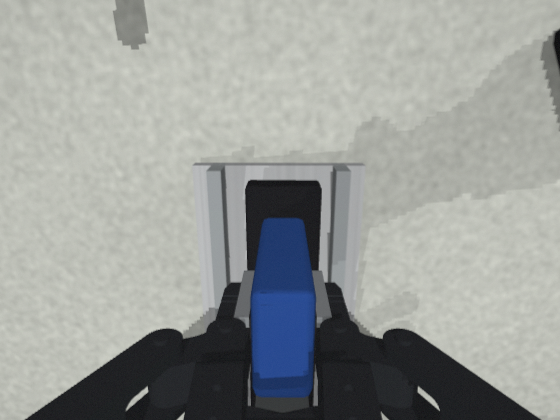

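View pics/side7z.png

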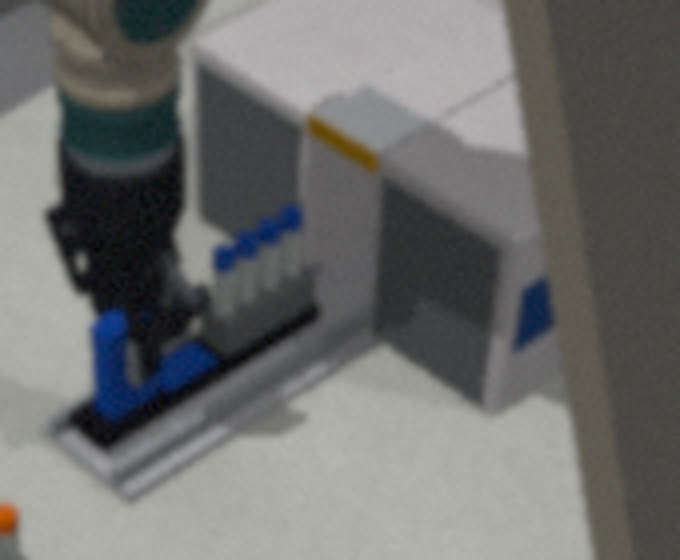

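>>> drive_tool:
  increments: "-.05 0 -.15 0 0 0 10;0 0 -.1 0 0 0 10;0 0 0 0 0 0 10;0 0 0 0 0 0 10"

```text
clock: 8.55
tool_pos: [0.6183, -0.0314, 0.0464]
orientation: [-0.481, 0.48, -0.518, 0.519]
ft_force: [1.7, -0.6, 1.7]
gripper_width: 0.019
```

>>> drive_tool:
  increments: "-.019 -.25 0 0 0 0 10;-.034 -.45 0 0 0 0 10;-.034 -.45 0 0 0 0 10;-.034 -.45 0 0 0 0 10;-.034 -.45 0 0 0 0 10;-.02 -.25 0 0 0 0 10;0 0 0 0 0 0 10;0 0 0 0 0 0 10"

```text
clock: 9.22
tool_pos: [0.6105, -0.1259, 0.0465]
orientation: [-0.48, 0.481, -0.518, 0.52]
ft_force: [-0.6, -3.6, 4.9]
gripper_width: 0.019
```

```bash
python3 w.py w8
```

```text
9.2167 [ 0.6105 -0.1259  0.0465] [[-0.078, 0.001, 0.997], [-0.997, -0.004, -0.078], [0.004, -1.0, 0.002]] 0.019049256159352216 [-0.63 -3.58  4.92] [-0.31  0.42 -0.24  0.91 -0.    1.34]
```

View pics/w8.png

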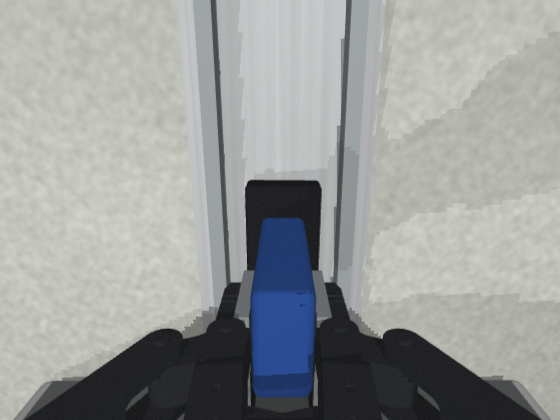

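Rack straight between the rails, tail unchanged in the grip (row 182). Creeping towards the stop.

>>> drive_tool:
  increments: "-.015 -.2 0 0 0 0 10;-.011 -.15 0 0 0 0 10;0 0 0 0 0 0 10;0 0 0 0 0 0 10"

```text
clock: 9.6
tool_pos: [0.6095, -0.1378, 0.0463]
orientation: [-0.481, 0.48, -0.518, 0.519]
ft_force: [0.9, 0.7, 6.2]
gripper_width: 0.0192
```

>>> drive_tool:
  increments: "-.004 -.05 0 0 0 0 10;-.004 -.05 0 0 0 0 10;0 0 0 0 0 0 10"

```text
clock: 9.85
tool_pos: [0.6093, -0.1407, 0.0464]
orientation: [-0.482, 0.48, -0.518, 0.518]
ft_force: [0.2, 3.4, 5.8]
gripper_width: 0.0187
```

>>> drive_tool:
  increments: "-.004 -.05 0 0 0 0 10;0 0 0 0 0 0 10"

```text
clock: 10.02
tool_pos: [0.6091, -0.1425, 0.0464]
orientation: [0.482, -0.48, 0.518, -0.518]
ft_force: [0.1, 3.3, 6.1]
gripper_width: 0.0191
```

>>> drive_tool:
  increments: "-.004 -.05 0 0 0 0 10;0 0 0 0 0 0 10"

```text
clock: 10.18
tool_pos: [0.6089, -0.1445, 0.0464]
orientation: [0.482, -0.48, 0.518, -0.518]
ft_force: [1.0, 3.7, 5.6]
gripper_width: 0.0191
```

>>> drive_tool:
  increments: "-.004 -.05 0 0 0 0 10;0 0 0 0 0 0 10"

```text
clock: 10.35
tool_pos: [0.6088, -0.1451, 0.0464]
orientation: [0.483, -0.479, 0.519, -0.517]
ft_force: [1.1, 7.3, 7.1]
gripper_width: 0.0196
```

>>> drive_tool:
  increments: "-.004 -.05 0 0 0 0 10;0 0 0 0 0 0 10"

```text
clock: 10.52
tool_pos: [0.6085, -0.1451, 0.0464]
orientation: [0.484, -0.479, 0.52, -0.516]
ft_force: [0.7, 13.2, 8.2]
gripper_width: 0.0193
```

Contact: the tool stopped at y = -0.145 (expected -0.1465) while the y force climbed to 13 N. One more nudge, then I release.

>>> drive_tool:
  increments: "-.004 -.05 0 0 0 0 10;0 0 0 0 0 0 10"

```text
clock: 10.68
tool_pos: [0.6083, -0.145, 0.0464]
orientation: [0.485, -0.478, 0.52, -0.515]
ft_force: [0.8, 18.5, 9.9]
gripper_width: 0.0193
```

```bash
python3 w.py w9
python3 - <<'E'
from bp import *
c=np.load("w9.npz"); from plant import telemetry; s=telemetry.read_state()
print(bp(c,[(247,182),(321,182)],.022).round(4))
E
```

```text
10.6833 [ 0.6083 -0.145   0.0464] [[-0.072, 0.002, 0.997], [-0.997, 0.013, -0.072], [-0.013, -1.0, 0.001]] 0.01929725645347075 [ 0.81 18.47  9.86] [-0.34  0.43 -0.23  0.91  0.01  1.3 ]
[[ 0.5961 -0.1032  0.022 ]
 [ 0.6301 -0.1056  0.022 ]]
```

View pics/w9.png

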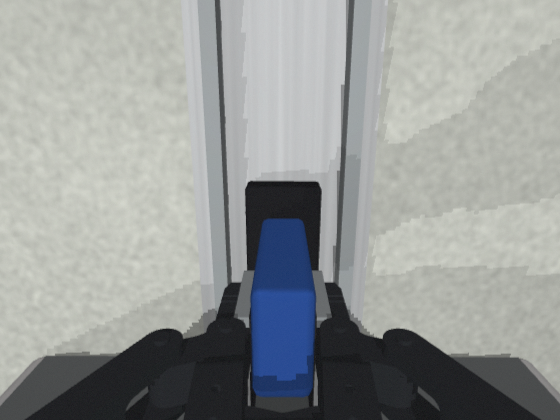

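>>> drive_tool:
  increments: ".007 .09 0 0 0 0 10;0 0 0 0 0 0 10;0 0 0 0 0 0 60;0 0 0 0 0 0 60;0 0 0 0 0 0 60;0 0 0 0 0 0 60;0 0 0 0 0 0 60;0 0 0 0 0 0 60"

```text
clock: 11.4
tool_pos: [0.6077, -0.1478, 0.045]
orientation: [0.48, -0.481, 0.519, -0.519]
ft_force: [0.3, 0.9, -0.0]
gripper_width: 0.0602
```

```bash
python3 w.py w10
```

```text
11.4 [ 0.6077 -0.1478  0.045 ] [[-0.076, -0.001, 0.997], [-0.997, -0.0, -0.076], [0.0, -1.0, -0.001]] 0.06019119297524334 [ 0.26  0.9  -0.01] [-0.34  0.43 -0.24  0.91 -0.    1.31]
```

View pics/w10.png

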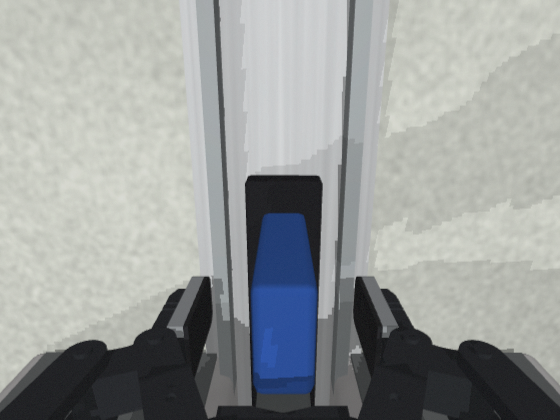

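Released: both pads stand clear of the block (210 and 355 against 250–317), and the force is near zero. Retreating straight up, then back for a check.

>>> drive_tool:
  increments: "0 0 .4 0 0 0 60;0 0 .8 0 0 0 60;0 0 1 0 0 0 60;0 0 1 0 0 0 60;0 0 1 0 0 0 60;0 0 1 0 0 0 60;0 0 .8 0 0 0 60;0 .5 0 0 0 0 60;0 .5 0 0 0 0 60;0 0 0 0 0 0 60;0 0 0 0 0 0 60"

```text
clock: 12.37
tool_pos: [0.6079, -0.107, 0.2854]
orientation: [-0.481, 0.481, -0.518, 0.518]
ft_force: [0.4, 0.3, -0.6]
gripper_width: 0.0602
```

```bash
python3 w.py w11
python3 - <<'E'
from plant import read_camera
import cv2
for n in("side","top"):
    a=read_camera(n)["pixels"][:,:,::-1]; cv2.imwrite(f"pics/{n}11.png",a)
E
```

```text
12.3667 [ 0.6079 -0.107   0.2854] [[-0.074, 0.0, 0.997], [-0.997, -0.0, -0.074], [0.0, -1.0, 0.0]] 0.06017843587632199 [ 0.41  0.27 -0.62] [-0.28  0.24  0.04  1.37 -0.    1.37]
```

View pics/w11.png

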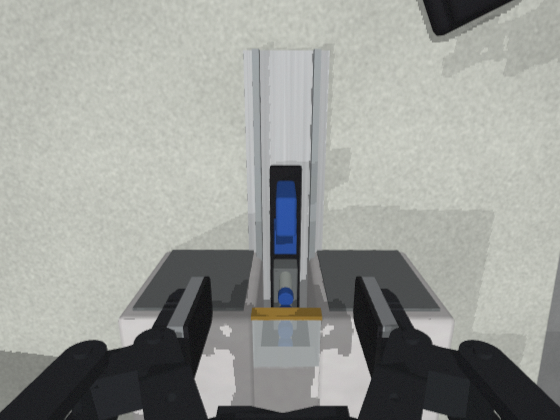

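View pics/side11.png

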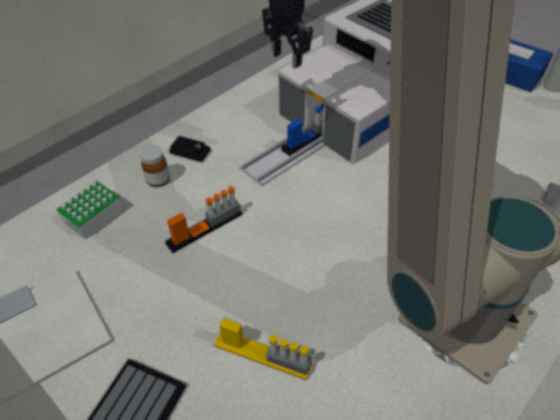

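Run:
```python
import cv2
a=cv2.imread("pics/w11.png");cv2.imwrite("pics/w11a.png",cv2.resize(a[40:100,240:335],None,fx=8,fy=8,interpolation=cv2.INTER_NEAREST))
cv2.imwrite("pics/w11b.png",cv2.resize(a[150:210,240:335],None,fx=8,fy=8,interpolation=cv2.INTER_NEAREST))
```

```text
(no output)
```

View pics/w11a.png

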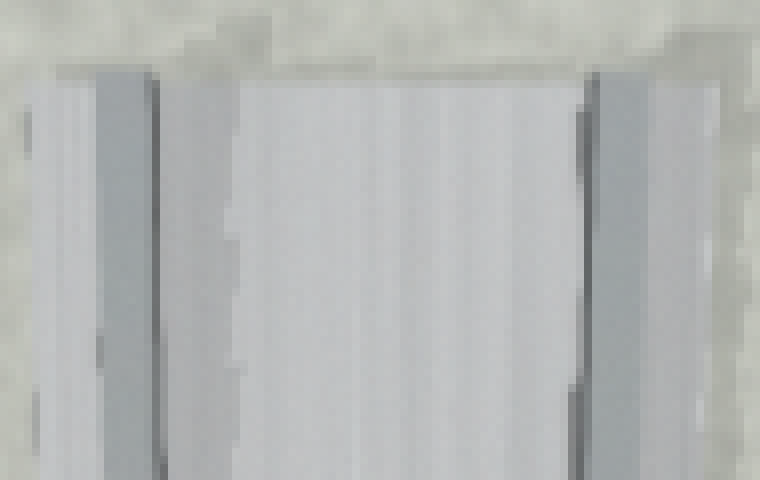

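View pics/w11b.png

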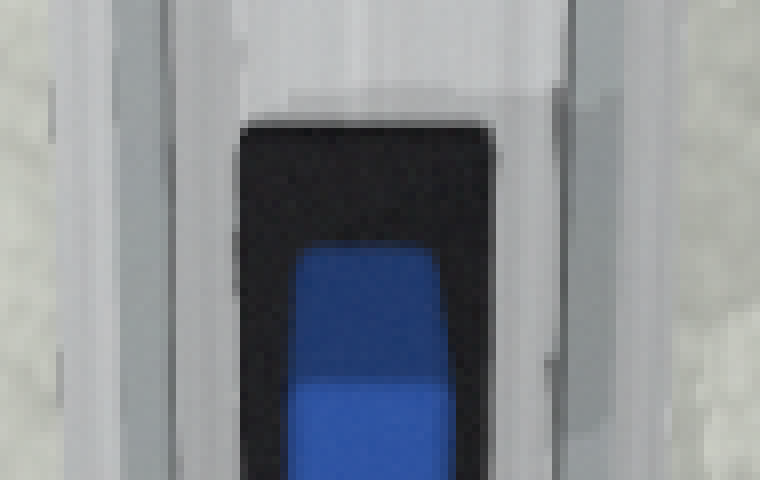

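Run:
```python
from bp import *
c=np.load("w11.npz"); u=np.array([-.0754,-.9972,0])
A=bp(c,[(286.5,48.5)],.022)[0]
T=bp(c,[(285.3,164.75)],.008)[0]; T2=bp(c,[(285.3,164.75)],.022)[0]
print(A,T,"dist",(T-A)@u,(T2-A)@u)
```

```text
[0.62243477 0.0127894  0.022     ] [ 0.61274278 -0.10688836  0.008     ] dist 0.12007343863397217 0.11740846469329626
```

The tail sits 120.1 mm inside the rail ends (120 expected when home), which agrees with the force contact. Orange is untouched at (178,230) in the side view, as before. Handing in.

```bash
python3 -c "
from plant import r,telemetry
print(telemetry.read_state()['clock']); print(r.close_job())"
```

```text
12.5167
the job is handed in; nothing more can be done
None
```

The blue-capped rack is in the loading lane, fully home against the end stop. It is released and upright, with its tubes under the hood. I gripped it by its block, carried it level over the bench, set it between the rails and slid it in. The job was handed in at 12.5 s.

**Home position:**
- The push met the stop at TCP y = -0.145 (expected -0.1465), and the force rose to about 18 N.
- After release, the tail measured 120.1 mm inside the rail ends, against 120 mm when home.
- That figure takes the visible tail edge as the bar's bottom edge; read as its top edge it would be 117.4 mm.

**Release and surroundings:** After letting go, the wrist force was near zero and the gripper was up clear. The orange rack looks unmoved in the side view.

**Disagreements:**
- The two triangulated heights for the block top came out 5–10 mm low (75–80 mm against the 85 mm given), so I gripped well below the top.
- The first loader fit from the fixed cameras was up to about 4 mm off, so I used the wrist-camera lane measurement instead (width 55.9 mm against 56).
- The tool tilted about 0.013 rad during the final push, and I eased the push back before opening the gripper.

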